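# Hang the varnished wheels on the drying rail and lock them with spring clips

### The job

First press a spring clip into the end groove of the drying rail, the groove next to its right-hand post as the robot sees it, as a stop. Then hook every carrier of varnished wheels onto the open loading part of the rail, left of all the grooves, all of them before you slide any on. Last, slide them towards the stop so that each hangs in a parking bay of its own, and lock each in by pressing another clip down into the groove that closes its bay on the loading side, every clip snapped fully home. Leave the other things on the bench where they are.

Things in the scene. Friction and masses are not known exactly. Their poses are not given: they have to be found in the camera images.
- rail: drying rail, fixed, its place varies. Origin on the bench below the bar's middle; the bar runs along y, axis 137 mm up, between posts (150 mm high) at y = -242 and +242 mm; x points away from the robot. Bar 22 mm thick with four grooves 16 mm wide, 16 mm thick in them, at y = -210 (groove 0, next to the post, the end groove), -136, -62 and +12 mm
- rail_axis (a point): point on the bar's axis above the rail's origin, axes as the rail's. Parking bays: bay 1 from groove 0 to groove 1, bay 2 from groove 1 to groove 2, bay 3 from groove 2 to groove 3. The open loading part of the bar lies between groove 3 and the post at +y
- groove0 (a point): middle of groove 0, the end groove of the rail, next to the post at -y, on the bar's axis (y = -210 mm along the rail), axes as the rail's
- groove1 (a point): middle of groove 1 of the rail, on the bar's axis (y = -136 mm along the rail), axes as the rail's
- groove2 (a point): middle of groove 2 of the rail, on the bar's axis (y = -62 mm along the rail), axes as the rail's
- groove3 (a point): middle of groove 3 of the rail, on the bar's axis (y = 12 mm along the rail), axes as the rail's
- carrier_a: wheel carrier, one of up to three alike (absent: None), loose, about 220 g, starts upright on the bench. Foot plate 64 (x) x 48 (y) x 6 mm; on it three wood wheels 48 mm across, up to 31 mm. A 4 mm strip 36 mm wide rises at its -x edge and bends over at the top into a hook open to +x; on the hook a wood grip block, to be pinched across x from above. Origin: underside of the foot, below the middle of hook and block
- carrier_b: wheel carrier like carrier_a. Heights above the origin: strip at x = -31 to -27 mm up to 49 mm, leaning in to x = -17 to -13 mm from 64 mm up; hook crown flat, underside at 107 mm, x = -17 to +17 mm; hook lip at x = +13 to +17 mm from 79 to 107 mm; the rail enters from +x between wheels (spindle top 37 mm) and lip. Grip block 20 (x) x 36 (y) mm, from 111 to 145 mm
- carrier_c: wheel carrier like carrier_a. To hook it on: bring it from the robot's side of the rail with its +x along the rail's +x, lip above the bar and foot below it, move it across, lower it. Hooked, its origin is 96 mm below the bar's axis; it hangs freely and slides along the bar, also over the grooves (narrower than the hook); when knocked it swings for a second or two
- clip_stand: plywood stand for the clips, fixed, its place varies: 60 (x) x 170 (y) mm, 30 mm high, with four slots 13 mm wide and 16 mm deep running along its x at y = -63, -21, +21 and +63 mm. Origin: centre of the underside.
- clip_1: steel spring clip, one of four alike, 54 g, loose, starts mouth down in a slot of the stand. Origin: where the shaft's centre lies in the seated clip; z up along the tab, y along the shaft. Back block 32 (x) x 9 (y) mm, z = 8 to 18 mm; on it a flat tab 20 (x) x 9 (y) mm up to z = 48 mm, to be pinched across x from above. Two sprung jaws reach down to z = -11 mm
- clip_2: spring clip like clip_1. The round jaw tips leave a 12 mm throat; pressed straight down over the 16 mm shaft of a groove with some 10 to 15 N each jaw springs out 2 mm, then snaps in below the shaft. Seated, the back rests on the shaft and the origin is on the bar's axis; before the snap it is about 13 mm higher
- clip_3: spring clip like clip_1. It does not go onto the 22 mm bar beside a groove. Turned by half a turn about z it is the same
- clip_4: spring clip like clip_1. One clip in groove 0 and one for each carrier are used; one may be left over
- battery_box_a: bystander, not to be disturbed: black battery box 62 x 34 x 18 mm standing between clips and carriers. Origin: centre of its underside.
- battery_box_b: bystander, not to be disturbed: black battery box 62 x 34 x 18 mm lying below the rail. Origin: centre of its underside.
- wheel_blanks: bystander, not to be disturbed: stack of plywood wheel blanks, 70 mm across, 24 mm high, behind the rail. Origin: centre of its underside.
- offcut: bystander, not to be disturbed: plywood offcut 30 x 160 x 12 mm, behind the rail. Origin: centre of its underside.
- glue: bystander, not to be disturbed: white glue bottle 52 mm across, 130 mm high. Origin: centre of its underside.
- screwdriver: bystander, not to be disturbed: screwdriver lying on the bench. Origin: centre of its underside (middle of the tool).
- pot: bystander, not to be disturbed: open grey pot, 72 mm across, 80 mm high. Origin: centre of its underside.
There are look-alikes about, which are no part of the job. Leave any yellow look-alike of the clip_3 alone.

How it is judged:
By the outcome, as a careful person would: the job done as asked, in the order asked, and still so for the second after the job is handed in, with the robot touching nothing.
Of carrier_a, carrier_b, carrier_c only 2 to 3 are there at a start; the rules pass over those that are not, and their reading is None.
At some moment in a run one of carrier_a, carrier_b, carrier_c may be knocked a few centimetres aside while the robot is not near it.
It also fails if it takes over 210 s, if anything falls off the work surface, if the arm or the gripper's body presses on something with over 40 N, if the wrist force passes 120 N, or if a joint passes its speed limit or range.

### The arm

A 6-joint arm with a two-finger parallel gripper is mounted at the origin on the work surface. World frame = base frame: x ahead of the robot, y to its left, z up, the work surface at z = 0. Lengths are in m, angles in degrees, forces in N, time in s.
With the tool pointing down it reaches from about 0.3 to 0.775 m from the base axis. Payload 14.6 kg.
Tool frame: the origin (TCP) lies where the fingers leave the gripper's body, on its centre line; the fingertips stand 97 mm ahead of it and the grasp point (between the pads) lies 78 mm ahead of it; z points along the fingers, y is the line along which they close (so a half turn about z gives the same grasp; the last joint's range is limited). The gripper opens to 94 mm and grips with 3 to 60 N. Pads are 16 mm wide; open, the fingers measure 119 mm over their backs; the gripper's body (75 mm by 177 mm) begins 78 mm behind the grasp point.
Start: joints at [-3.816, 17.183, 87.147, -0, 75.671, -3.816], TCP at [0.55, -0, 0.303] pointing down, gripper open.
Joint ranges: [-173.82, 173.82], [-45.26, 126.66], [13.44, 144.39], [-59.66, 239.66], [0, 175.72], [-146.38, 146.38]. Speed limits (degrees/s): [127.2, 127.2, 147.25, 180, 180, 180].

### API

Orientations are given as [roll, pitch, yaw] about the fixed x, y, z axes, in that order (R = Rz(yaw) Ry(pitch) Rx(roll)).
In Python, from rig import ctrl gives the robot as it stands.
- The arm moves only by the shell command python3 -m creep 'ROWS' [OPENING] [FORCE]. ROWS is a JSON object of lists of equal length, an entry for each row: "offset": the shift along the tool's x, y, z in mm, a list of three; "yaw": the turn about the tool's z in rad. In form: {"offset": [[dx, dy, dz], ...], "yaw": [yaw, ...]}. A call has 1 to 12 rows; each row is the pose to reach, as a shift and turn from the pose commanded when the call began, along the tool's axes at that moment; what a row does not reach only later rows make up. A row lasts 1/12 s, in which the tool goes at most 41.7 mm and 7.16 degrees, less where a joint would pass 70% of its speed; a pose out of reach is approached as far as the arm can. A call with a gripper value outside its range is refused whole. OPENING is the opening, from 0 (shut) to 1 (fully open), set as the call begins (- or left out, the last holds). The fingers move at their own pace and stop on an object; FORCE is the grip in N (left out, the last holds). Time passes only in rows, so rows that repeat a pose let the fingers close. It gives the time, the measured TCP pose, the force, the opening and the grip force at its end, in the units of the state.
- ctrl.get_obs(): the state, without advancing time (a new reading comes with each control period).
- ctrl.get_image(name): name is "scene" or "side" or "wrist"; returns the picture (400x640x3 uint8, red, green, blue); there is no depth.
- ctrl.camera_info(name): a dict with "fx", "fy", "cx", "cy" (pixels), "rvec" (rotation vector, rad) and "tvec" (3), from world to camera coordinates, as OpenCV has them. Camera axes: x right, y down, z forward; pixel columns grow to the right and rows downward; lengths in m; the calibration is good to about 2 mm. A picture is of the moment at which its call begins: read the wrist's pose just before it. camera_info takes no time and is no camera call; for the wrist camera it gives the pose at the moment of the call.
- ctrl.sign_off(): hands the job in; it is judged then, once.
Trained networks look in the newest picture that a camera, given by its name, has taken for a name from the list of things; names that differ only in an ending like _2 or _b are one class to them, and where a whole thing is asked for, a point or a joint stands for the part that bears it (a point fixed in the world has none). Each returns a list of dicts, best first, with "p" (0 to 1); they miss things now and then, are a little off and sometimes report something else, mostly with a low value. They report only what shows in the picture. A call takes as long as a camera call. They do not tell look-alikes from the thing itself.
- ctrl.outline_of(camera, label): "region" (400x640 bool, what is visible of it) and "at" ([column, row] in pixels, amid what is visible of it).
The state is a dict: "time": time; "joints": joint angles; "joint_velocities": joint speeds; "joint_torque": joint torques, N m; "ee_pos": TCP position; "orientation": TCP orientation; "contact_force": force on the tool from outside, world axes, zero at the start; "wrist_torque": the same for the moment, N m; "opening": finger opening in m; "grip_force": force on a finger pad.
Only numpy, scipy, OpenCV 4.12 (cv2) and the standard library are available. Lean on these libraries where they do the work, as an engineer would, in place of code of your own. Each camera call takes 0.05 s, during which the arm holds its last target. There are 200 camera calls.

## Working session

There is one attempt and no reset: what is moved stays moved. The work goes in short steps, Python scripts to look and compute and a shell command to move; the robot and the scene stay as the last step left them, time stands still between calls to the robot, and variables do not carry over. Pictures are saved under pics/ and viewed, at most 18 in all, crops included, and the job is handed in when it is done.

```bash
ls; mkdir -p pics
python3 - <<'E'
from rig import ctrl
import cv2,numpy as np
o=ctrl.get_obs()
for k,v in o.items(): print(k,np.round(v,3))
for n in("scene","side"):
    im=ctrl.get_image(n); cv2.imwrite(f"pics/{n}0.png",im[:,:,::-1])
    c=ctrl.camera_info(n); print({k:np.round(v,3).tolist() for k,v in c.items()})
c=ctrl.camera_info("wrist");print({k:np.round(v,3).tolist() for k,v in c.items()})
E
```

```text
pics
time 0.0
joints [-3.8160e+00  1.7215e+01  8.7180e+01 -1.0000e-03  7.5672e+01 -3.8140e+00]
joint_velocities [ 0.009 -0.038  0.005 -0.047 -0.046  0.029]
joint_torque [-2.0000e-03 -5.3181e+01 -3.5274e+01  7.1000e-02  2.4000e-02 -0.0000e+00]
ee_pos [ 0.55  -0.     0.302]
orientation [-1.79932e+02 -4.00000e-03  8.99980e+01]
contact_force [ 0.118 -0.2   -0.399]
wrist_torque [-0.022 -0.022 -0.001]
grip_force 0.0
opening 0.094
{'fx': 377.665, 'fy': 377.665, 'cx': 322.828, 'cy': 198.426, 'rvec': [0.991, 2.672, -0.735], 'tvec': [0.443, -0.291, 1.442]}
{'fx': 495.549, 'fy': 495.549, 'cx': 314.899, 'cy': 199.792, 'rvec': [2.334, -0.541, 0.218], 'tvec': [-0.536, 0.251, 1.314]}
{'fx': 355.899, 'fy': 355.899, 'cx': 321.503, 'cy': 201.136, 'rvec': [-2.853, -0.001, -0.001], 'tvec': [-0.55, -0.029, 0.392]}
```

View pics/scene0.png

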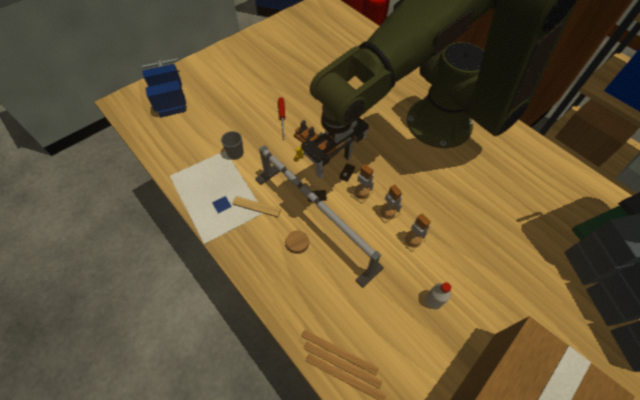

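View pics/side0.png

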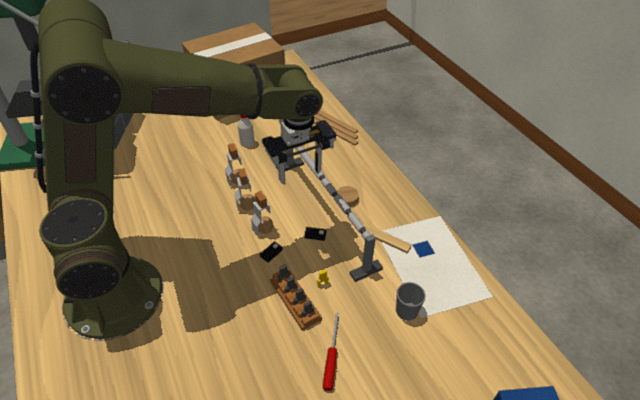

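```bash
cat > h.py <<'E'
from rig import ctrl
import cv2,numpy as np
def cam(n):
    c=ctrl.camera_info(n);R=cv2.Rodrigues(np.array(c["rvec"],float))[0];t=np.array(c["tvec"],float).ravel()
    K=np.array([[c["fx"],0,c["cx"]],[0,c["fy"],c["cy"]],[0,0,1]]);return K,R,t
def proj(C,P):
    K,R,t=C;q=(np.atleast_2d(P)@R.T+t)@K.T;return q[:,:2]/q[:,2:]
def ray(C,uv):
    K,R,t=C;d=R.T@np.linalg.inv(K)@np.array([uv[0],uv[1],1.]);return -R.T@t,d
def onz(C,uv,z):
    o,d=ray(C,uv);return o+d*(z-o[2])/d[2]
E
python3 - <<'E'
from h import *
for n in("scene","side"):
    C=cam(n)
    for l,z in(("carrier",.07),("clip_stand",.02),("clip",.05),("rail",.1),("battery_box",.009),("glue",.06),("pot",.04),("offcut",.006),("wheel_blanks",.012)):
        l={"carrier":"carrier_a","clip":"clip_1","battery_box":"battery_box_a"}.get(l,l)
        for r in ctrl.outline_of(n,l):
            print(n,l,round(r["p"],2),np.round(r["at"]),r["region"].sum(),np.round(onz(C,r["at"],z),3)[:2])
E
```

```text
scene carrier_a 0.72 [418. 234.] 599 [0.452 0.275]
scene carrier_a 0.7 [389. 207.] 571 [0.452 0.157]
scene carrier_a 0.7 [362. 186.] 529 [0.463 0.046]
scene clip_stand 0.84 [304. 137.] 214 [ 0.448 -0.263]
scene clip_1 0.51 [310. 133.] 56 [ 0.435 -0.243]
scene clip_1 0.48 [299. 155.] 110 [ 0.526 -0.193]
scene clip_1 0.38 [301. 122.] 72 [ 0.427 -0.304]
scene rail 0.58 [319. 205.] 1822 [0.623 0.024]
scene rail 0.44 [347. 169.] 187 [ 0.471 -0.019]
scene rail 0.38 [318. 199.] 95 [0.612 0.005]
scene battery_box_a 0.75 [416. 234.] 585 [0.425 0.262]
scene battery_box_a 0.67 [300. 240.] 425 [0.716 0.042]
scene battery_box_a 0.45 [343. 172.] 172 [ 0.437 -0.063]
scene battery_box_a 0.29 [280. 110.] 184 [ 0.428 -0.433]
scene glue 0.95 [441. 295.] 461 [0.539 0.441]
scene glue 0.42 [321. 207.] 1965 [0.607 0.016]
scene pot 0.82 [234. 145.] 502 [ 0.669 -0.379]
scene offcut 0.59 [254. 203.] 465 [ 0.745 -0.16 ]
scene wheel_blanks 0.58 [296. 240.] 422 [0.725 0.032]
side carrier_a 0.84 [231. 168.] 473 [0.428 0.252]
side carrier_a 0.78 [260. 221.] 650 [0.428 0.009]
side carrier_a 0.61 [243. 193.] 524 [0.424 0.134]
side clip_stand 0.94 [294. 305.] 862 [ 0.413 -0.25 ]
side clip_1 0.69 [298. 299.] 157 [ 0.422 -0.258]
side clip_1 0.65 [307. 306.] 137 [ 0.435 -0.286]
side clip_1 0.65 [281. 273.] 118 [ 0.416 -0.167]
side clip_1 0.56 [290. 286.] 121 [ 0.42  -0.211]
side rail 0.97 [350. 221.] 1596 [ 0.644 -0.123]
side battery_box_a 0.6 [269. 254.] 256 [ 0.421 -0.065]
side glue 0.76 [247. 131.] 393 [0.541 0.415]
side glue 0.64 [410. 296.] 854 [ 0.677 -0.378]
side glue 0.2 [283. 274.] 104 [ 0.418 -0.176]
side pot 0.95 [409. 296.] 926 [ 0.684 -0.368]
side offcut 0.89 [391. 237.] 407 [ 0.765 -0.161]
side offcut 0.47 [330. 364.] 499 [ 0.428 -0.428]
side wheel_blanks 0.66 [350. 195.] 259 [0.738 0.036]
```

```bash
python3 -m creep '{"offset":[[0,-20,-30],[0,-40,-60],[0,-60,-90],[0,-80,-120],[0,-100,-150],[0,-100,-180],[0,-100,-180],[0,-100,-180]],"yaw":[0,0,0,0,0,0,0,0]}' 1
python3 - <<'E'
from h import *
im=ctrl.get_image("wrist");cv2.imwrite("pics/w1.png",im[:,:,::-1]);np.savez("w1.npz",im=im,**dict(zip("KRt",cam("wrist"))))
for n in ["wrist"]:
    C=cam(n)
    for l,z in(("carrier_a",.07),("clip_stand",.02),("clip_1",.06),("battery_box_a",.009)):
        for r in ctrl.outline_of(n,l):
            print(n,l,round(r["p"],2),np.round(r["at"]),r["region"].sum(),np.round(onz(C,r["at"],z),3)[:2])
E
```

```text
time: 1.67
ee_pos: [0.4499, -0.0, 0.4838]
orientation: [179.8, 0.0, 90.0]
contact_force: [-0.1, -0.2, -0.3]
opening: 0.0934
grip_force: 0.0
wrist carrier_a 0.77 [308.  44.] 2012 [0.433 0.147]
wrist carrier_a 0.76 [318. 131.] 1623 [0.446 0.037]
wrist carrier_a 0.24 [474. 133.] 5570 [0.66  0.035]
wrist clip_stand 0.63 [306. 269.] 2068 [ 0.426 -0.198]
wrist clip_stand 0.52 [472. 133.] 5545 [0.678 0.029]
wrist clip_1 0.82 [360. 275.] 314 [ 0.511 -0.187]
wrist clip_1 0.69 [305. 256.] 287 [ 0.425 -0.154]
wrist clip_1 0.65 [310. 300.] 329 [ 0.432 -0.233]
wrist clip_1 0.65 [303. 281.] 265 [ 0.422 -0.197]
wrist clip_1 0.58 [314. 324.] 302 [ 0.439 -0.277]
wrist battery_box_a 0.58 [394. 181.] 786 [ 0.567 -0.048]
wrist battery_box_a 0.57 [307. 188.] 880 [ 0.427 -0.059]
wrist battery_box_a 0.21 [305. 254.] 276 [ 0.423 -0.175]
wrist battery_box_a 0.16 [313. 325.] 326 [ 0.436 -0.315]
```

View pics/w1.png

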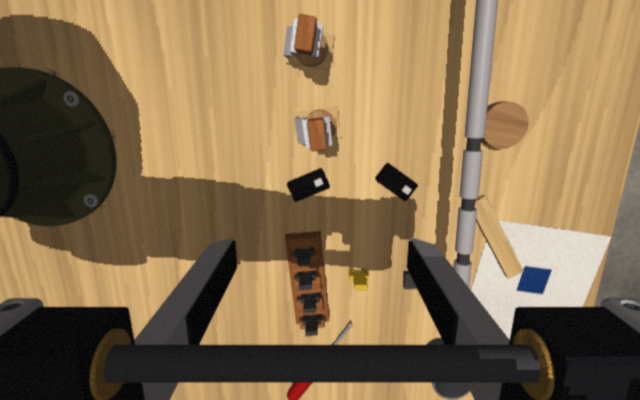

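```bash
cat >> h.py <<'E'
def fitrail(im,C,z=.137,lo=None):
    # iterative: bar edges via gray minus wood? use saturation: bar is grey (low saturation), wood saturated
    hsv=cv2.cvtColor(im,cv2.COLOR_RGB2HSV);return hsv
E
python3 - <<'E'
from h import *
d=np.load("w1.npz");im=d["im"];C=(d["K"],d["R"],d["t"])
print("cam centre",-C[1].T@C[2])
for g in [(474,143),(468,204),(463,258),(485,0)]: print(np.round(onz(C,g,.137),4))
cr=im[:,430:530];cr=cv2.resize(cr[60:290],None,fx=2.4,fy=2.4,interpolation=cv2.INTER_CUBIC)
cr2=cv2.resize(im[230:345,270:340],None,fx=4.7,fy=4.7,interpolation=cv2.INTER_CUBIC)
cr3=cv2.resize(im[0:165,270:350],None,fx=3.3,fy=3.3,interpolation=cv2.INTER_CUBIC)
out=np.zeros((560,790,3),np.uint8)
x=0
for c in(cr,cr2,cr3):
    c=c[:560];w=min(c.shape[1],790-x);out[:c.shape[0],x:x+w]=c[:,:w];x+=w
cv2.imwrite("pics/c1.png",out[:,:,::-1])
hsv=cv2.cvtColor(im,cv2.COLOR_RGB2HSV).astype(int)
for r in range(0,270,15):
    s=hsv[r,440:515,1];v=hsv[r,440:515,2];m=np.where(s<40)[0]+440
    print(r,m.min() if len(m) else None,m.max() if len(m) else None,v[m.mean().astype(int)-440] if len(m) else 0)
E
```

```text
cam centre [0.45025313 0.08352015 0.56430886]
[0.6331 0.0292 0.137 ]
[ 0.6349 -0.047   0.137 ]
[ 0.6371 -0.1213  0.137 ]
[0.6263 0.1819 0.137 ]
0 477 497 180
15 476 495 172
30 475 494 178
45 473 492 178
60 472 491 179
75 471 489 177
90 470 487 173
105 468 486 177
120 467 485 178
135 466 483 170
150 466 479 74
165 463 480 169
180 462 478 172
195 461 477 172
210 459 475 86
225 458 514 208
240 457 514 201
255 440 493 211
```

View pics/c1.png

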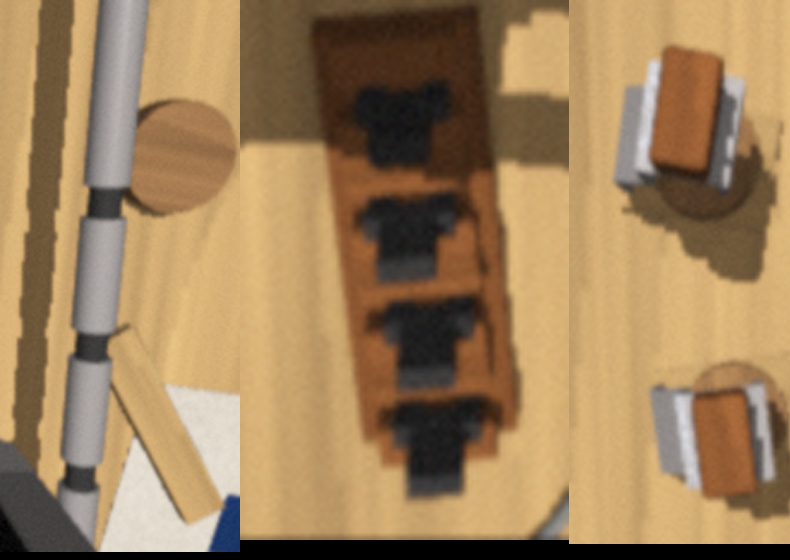

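```bash
python3 -m creep '{"offset":[[-35,-2,20],[-70,-5,45],[-105,-8,70],[-140,-11,95],[-175,-14,120],[-210,-17,150],[-235,-20,175],[-245,-20,184],[-245,-20,184],[-245,-20,184]],"yaw":[0,0,0,0,0,0,0,0,0,0]}' 1
python3 - <<'E'
from h import *
d=np.load("w1.npz");im=d["im"];C=(d["K"],d["R"],d["t"])
P=[]
for r,a,b in [(0,477,497),(30,475,494),(60,472,491),(75,471,489),(105,468,486),(120,467,485),(165,463,480),(180,462,478),(195,461,477)]:
    P.append(onz(C,((a+b)/2,r),.137)[:2])
P=np.array(P);k=np.polyfit(P[:,1],P[:,0],1);print("rail x=",k,"yaw",np.degrees(np.arctan(-k[0])),np.std(P[:,0]-np.polyval(k,P[:,1])))
for g in [(285.5,236.4),(320,232),(328.5,321.5),(296.6,322.6)]: print(np.round(onz(C,g,.03),4))
im=ctrl.get_image("wrist");cv2.imwrite("pics/w2.png",im[:,:,::-1]);np.savez("w2.npz",im=im,**dict(zip("KRt",cam("wrist"))))
E
```

```text
time: 2.75
ee_pos: [0.4301, -0.2448, 0.2986]
orientation: [-179.9, -0.1, 89.9]
contact_force: [-0.2, -0.2, 0.8]
opening: 0.0939
grip_force: 0.0
rail x= [-0.02763007  0.6335363 ] yaw 1.5826839298439708 0.00019277771309825095
[ 0.393  -0.1344  0.03  ]
[ 0.4487 -0.1268  0.03  ]
[ 0.4634 -0.2936  0.03  ]
[ 0.4078 -0.2958  0.03  ]
```

View pics/w2.png

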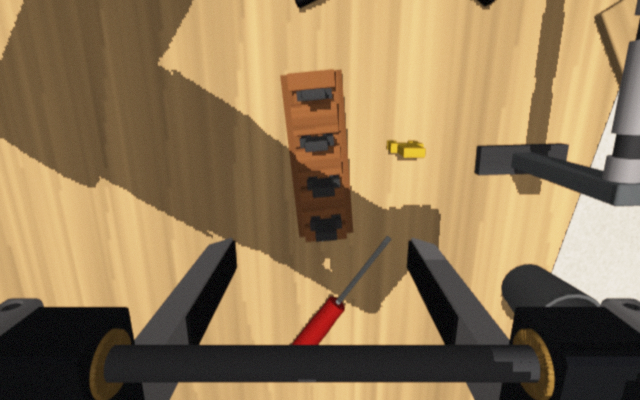

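Run:
```python
from h import *
from scipy.optimize import least_squares
d=np.load("w2.npz");im=d["im"];C=(d["K"],d["R"],d["t"])
uv=np.array([(282,76),(341,69),(353,235),(300,241)],float)
def T(p,L):
    c,s=np.cos(p[2]),np.sin(p[2]);L=np.array(L,float);return np.c_[p[0]+c*L[:,0]-s*L[:,1],p[1]+s*L[:,0]+c*L[:,1],L[:,2]]
L=[(-.03,.085,.03),(.03,.085,.03),(.03,-.085,.03),(-.03,-.085,.03)]
r=least_squares(lambda p:(proj(C,T(p,L))-uv).ravel(),[.43,-.21,.09])
print(r.x,np.degrees(r.x[2]),r.fun.round(1))
for y in(.063,.021,-.021,-.063):
    q=T(r.x,[(0,y,.073)]);print(q.round(4))
v=cv2.resize(im[55:255,270:370],None,fx=3,fy=3,interpolation=cv2.INTER_CUBIC)
for y in(.063,.021,-.021,-.063):
    b=T(r.x,[(-.01,y-.0045,.073),(.01,y-.0045,.073),(.01,y+.0045,.073),(-.01,y+.0045,.073)])
    cv2.polylines(v,[((proj(C,b)-[270,55])*3).astype(np.int32)],True,(0,255,0),1)
cv2.polylines(v,[((proj(C,T(r.x,L))-[270,55])*3).astype(np.int32)],True,(0,0,255),1)
cv2.imwrite("pics/c2.png",v[:,:,::-1])
```

```text
[ 0.42936425 -0.22369252  0.09159681] 5.248110787919227 [-3.  -1.8  2.2 -1.   2.   2.6 -1.1  1.4]
[[ 0.4236 -0.161   0.073 ]]
[[ 0.4274 -0.2028  0.073 ]]
[[ 0.4313 -0.2446  0.073 ]]
[[ 0.4351 -0.2864  0.073 ]]
```

View pics/c2.png

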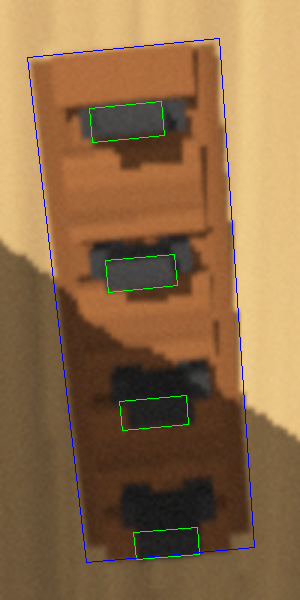

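```bash
python3 -m creep '{"offset":[[30,-3,20],[60,-6,40],[84,-6,60],[84,-6,90],[84,-6,120],[84,-6,140],[84,-6,151],[84,-6,157],[84,-6,157],[84,-6,157]],"yaw":[-0.045,-0.092,-0.092,-0.092,-0.092,-0.092,-0.092,-0.092,-0.092,-0.092]}' 0.5
python3 -m creep '{"offset":[[0,0,0],[0,0,0],[0,0,0],[0,0,0],[0,0,0],[0,0,0]],"yaw":[0,0,0,0,0,0]}' 0 40
```

```text
time: 3.63
ee_pos: [0.4247, -0.1606, 0.1429]
orientation: [179.9, 0.0, 95.3]
contact_force: [0.1, -0.2, -0.0]
opening: 0.0471
grip_force: 0.0
time: 4.13
ee_pos: [0.424, -0.1611, 0.1418]
orientation: [180.0, 0.0, 95.3]
contact_force: [-0.5, 0.4, 1.6]
opening: 0.0198
grip_force: 40.0
```

```bash
cat >> h.py <<'E'
from scipy.spatial.transform import Rotation as Ro
def to(x,y,z,yaw=None):
    "tool-frame offset mm and tool yaw from the measured pose to a world TCP pose (yaw: deg of thing; tool yaw=90+yaw)"
    o=ctrl.get_obs();R=Ro.from_euler("xyz",o["orientation"],degrees=True)
    R=Ro.from_euler("xyz",[180,0,o["orientation"][2]],degrees=True)
    d=R.inv().apply(np.array([x,y,z])-o["ee_pos"])*1000
    w=0 if yaw is None else -np.radians(yaw+90-o["orientation"][2])
    print("t",round(float(o["time"]),2),"offset",d.round(1),"yaw",round(float(w),4))
class Rail:
    x0,y0,yaw=.6331,.0155,np.radians(1.58)
def rp(y,dx=0):
    c,s=np.cos(Rail.yaw),np.sin(Rail.yaw);return np.array([Rail.x0+c*dx-s*y,Rail.y0+s*dx+c*y])
def snap(name):
    im=ctrl.get_image("wrist");C=cam("wrist");np.savez(name+".npz",im=im,K=C[0],R=C[1],t=C[2]);return im,C
E
python3 -m creep '{"offset":[[0,0,-20],[0,0,-55],[0,0,-95],[0,0,-130],[-13,35,-158],[-26,75,-158],[-35,115,-158],[-42,150,-158],[-48,185,-158],[-53,205,-158],[-53,211,-158],[-53,211,-158]],"yaw":[0,0,0,0,0.02,0.04,0.065,0.065,0.065,0.065,0.065,0.065]}'
python3 - <<'E'
from h import *
im,C=snap("w3");cv2.imwrite("pics/w3.png",im[:,:,::-1])
for k in(0,1):
    p=rp([-.21,-.136][k]);print(p,proj(C,[*p,.137]))
to(*rp(-.21),.3,1.58)
E
```

```text
time: 5.13
ee_pos: [0.6396, -0.1942, 0.2983]
orientation: [-179.9, -0.0, 91.6]
contact_force: [-0.3, 0.0, -1.0]
opening: 0.0193
grip_force: 40.0
[ 0.63889027 -0.19442016] [[321.16097947 216.19998603]]
[ 0.63684989 -0.12044829] [[321.14648233 110.82204643]]
t 5.18 offset [-0.2  0.2 -1.1] yaw -0.0004
```

View pics/w3.png

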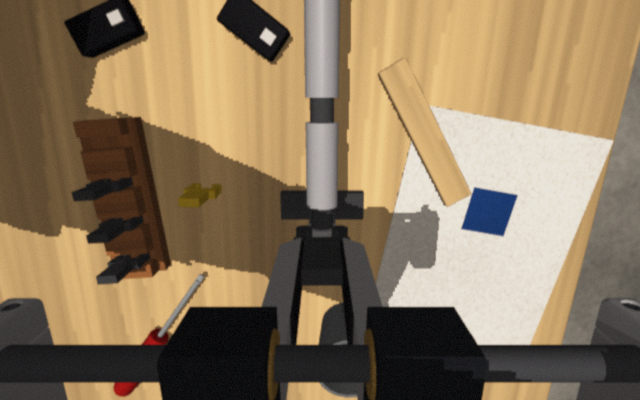

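Run:
```python
from h import *
d=np.load("w3.npz");im=d["im"];C=(d["K"],d["R"],d["t"])
x0,y0=250,60
v=cv2.resize(im[y0:y0+240,x0:x0+150],None,fx=2.5,fy=2.5,interpolation=cv2.INTER_CUBIC)
def box(p,z,hx,hy,col):
    c,s=np.cos(Rail.yaw),np.sin(Rail.yaw)
    P=[[p[0]+c*a*hx-s*b*hy,p[1]+s*a*hx+c*b*hy,z] for a,b in((-1,-1),(1,-1),(1,1),(-1,1))]
    cv2.polylines(v,[((proj(C,P)-[x0,y0])*2.5).astype(np.int32)],True,col,1)
e=np.array([.6396,-.1942])
box(e,.199,.016,.0045,(0,255,0));box(e,.229,.010,.0045,(255,255,0))
for g in(-.21,-.136): box(rp(g),.137,.011,.008,(255,0,0))
cv2.imwrite("pics/c3.png",v[:,:,::-1])
```

```text
(no output)
```

View pics/c3.png

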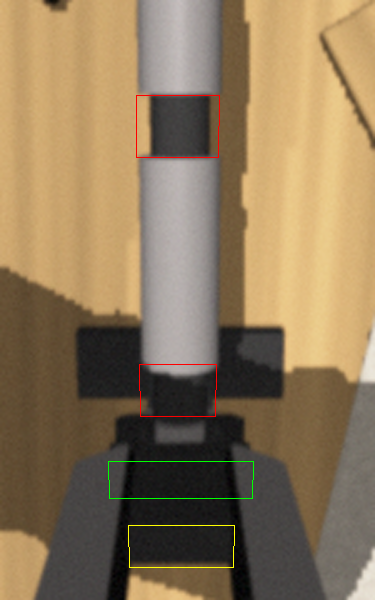

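```bash
python3 -m creep '{"offset":[[0,0,8],[0,0,18],[0,0,26],[0,0,31],[0,0,34],[0,0,37],[0,0,40],[0,0,42],[0,0,44],[0,0,46],[0,0,47],[0,0,47]],"yaw":[0,0,0,0,0,0,0,0,0,0,0,0]}'
```

```text
time: 6.18
ee_pos: [0.639, -0.1944, 0.2533]
orientation: [180.0, 0.0, 91.5]
contact_force: [-0.9, 0.6, 7.3]
opening: 0.0195
grip_force: 40.0
```

```bash
python3 -m creep '{"offset":[[0,0,1],[0,0,2],[0,0,3],[0,0,3]],"yaw":[0,0,0,0]}'
```

```text
time: 6.52
ee_pos: [0.639, -0.1944, 0.253]
orientation: [179.8, 0.1, 91.6]
contact_force: [-9.7, 3.5, 24.5]
opening: 0.0195
grip_force: 40.0
```

```bash
python3 -m creep '{"offset":[[0,0,-1],[0,0,-1],[0,0,-1],[0,0,-25],[0,0,-60],[0,0,-95],[25,-15,-120],[60,-30,-130],[95,-45,-140],[130,-60,-150],[165,-80,-160],[200,-100,-170]],"yaw":[0,0,0,0,0,0,0,0,0,0,0,0]}' 0.5
python3 -m creep '{"offset":[[35,-20,0],[70,-40,0],[100,-60,0],[119,-80,0],[119,-81,0],[119,-81,0]],"yaw":[0.0,0.01,0.027,0.027,0.027,0.027]}' 1
cat >> h.py <<'E'
def blocks(im,C,z=.145):
    "grip block tops: orange regions; centre of min rect on plane z and yaw"
    hsv=cv2.cvtColor(im,cv2.COLOR_RGB2HSV)
    m=cv2.inRange(hsv,(5,130,90),(14,255,255));m=cv2.morphologyEx(m,cv2.MORPH_OPEN,np.ones((3,3)))
    n,l,s,c=cv2.connectedComponentsWithStats(m);out=[]
    for i in range(1,n):
        if s[i,4]<60: continue
        P=np.argwhere(l==i)[:,::-1];W=np.array([onz(C,p,z)[:2] for p in P])*1000
        (cx,cy),(w,h),a=cv2.minAreaRect(W.astype(np.float32))
        out.append((c[i].round(1).tolist(),s[i,4],[round(cx/1000,4),round(cy/1000,4)],[round(w,1),round(h,1)],round(a,1)))
    return out,m
E
python3 - <<'E'
from h import *
im,C=snap("w4")
o,m=blocks(im,C)
for k in o: print(k)
v=im.copy();v[:,:,1][m>0]=255
cv2.imwrite("pics/w4.png",v[:,:,::-1])
E
```

```text
time: 7.52
ee_pos: [0.5323, 0.0042, 0.4194]
orientation: [-179.9, -0.0, 91.5]
contact_force: [1.1, 0.2, 0.4]
opening: 0.0469
grip_force: 0.0
time: 8.02
ee_pos: [0.4487, 0.1202, 0.4198]
orientation: [180.0, 0.0, 90.1]
contact_force: [-0.3, -0.2, -0.6]
opening: 0.0839
grip_force: 0.0
([317.1, 21.6], np.int32(860), [0.4462, 0.2673], [34.0, 18.9], 89.4)
([306.0, 151.6], np.int32(646), [0.4345, 0.1488], [35.4, 18.8], 80.7)
([304.1, 331.7], np.int32(490), [0.4302, -0.0645], [43.8, 33.2], 4.0)
([297.5, 392.1], np.int32(119), [0.4216, -0.1488], [11.3, 25.4], 4.6)
([323.6, 392.7], np.int32(159), [0.4524, -0.1489], [24.6, 15.0], 90.0)
```

View pics/w4.png

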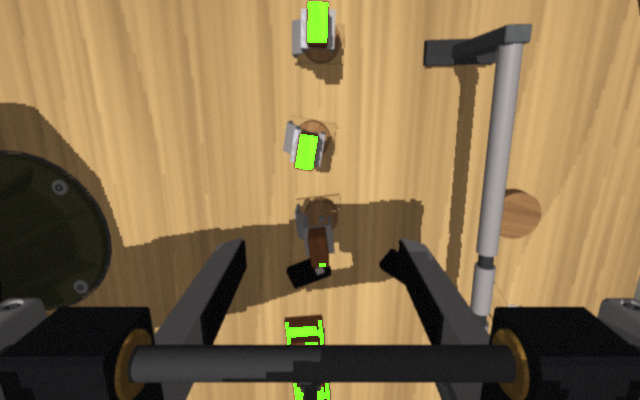

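```bash
python3 -m creep '{"offset":[[15,-7,30],[29,-14,65],[29,-14,100],[29,-14,130],[29,-14,160],[29,-14,182],[29,-14,197],[29,-14,205],[29,-14,208],[29,-14,208]],"yaw":[0.06,0.12,0.163,0.163,0.163,0.163,0.163,0.163,0.163,0.163]}' 0.6
python3 -m creep '{"offset":[[0,0,0],[0,0,0],[0,0,0],[0,0,0],[0,0,0],[0,0,0]],"yaw":[0,0,0,0,0,0]}' 0 25
python3 - <<'E'
from h import *
print(ctrl.get_obs()["joints"].round(1) if hasattr(ctrl.get_obs()["joints"],'round') else ctrl.get_obs()["joints"])
to(*rp(.115,-.10),.293,1.58);to(*rp(.115),.293,1.58)
E
```

```text
time: 8.9
ee_pos: [0.4358, 0.1481, 0.2114]
orientation: [-180.0, 0.0, 80.6]
contact_force: [-0.3, 0.6, 0.2]
opening: 0.0563
grip_force: 0.0
time: 9.4
ee_pos: [0.4354, 0.1486, 0.2118]
orientation: [180.0, -0.0, 80.7]
contact_force: [-3.0, 0.2, -0.6]
opening: 0.0197
grip_force: 24.8
[ 14.3  11.7 107.1   0.   61.2  23.6]
t 9.4 offset [ -5.3  96.7 -81.2] yaw -0.1905
t 9.4 offset [ 13.6 194.9 -81.2] yaw -0.1905
```

```bash
python3 -m creep '{"offset":[[0,0,-20],[0,0,-45],[0,0,-70],[0,0,-79],[-2,25,-79],[-4,50,-79],[-5,75,-79],[-5,92,-79],[-5,97,-79],[-5,97,-79],[-5,97,-79],[-5,97,-79]],"yaw":[0,0,0,0,-0.06,-0.12,-0.19,-0.19,-0.19,-0.19,-0.19,-0.19]}'
python3 - <<'E'
from h import *
to(*rp(.115),.291,1.58)
im,C=snap("w5");cv2.imwrite("pics/w5.png",im[:,:,::-1])
E
```

```text
time: 10.4
ee_pos: [0.5295, 0.1282, 0.2905]
orientation: [-180.0, 0.0, 91.6]
contact_force: [0.0, -0.2, -2.4]
opening: 0.0197
grip_force: 25.0
t 10.4 offset [ -0.5 100.4  -0.5] yaw -0.0005
```

View pics/w5.png

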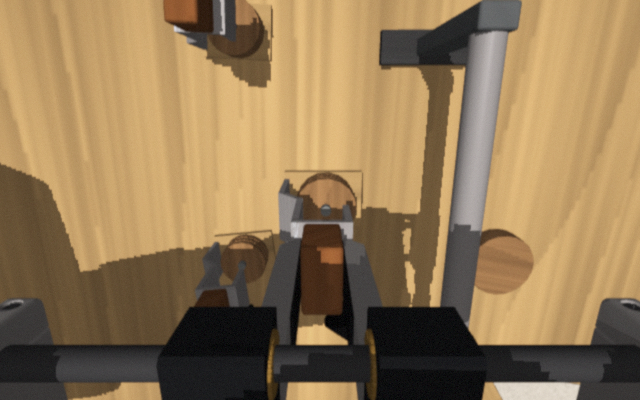

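```bash
python3 -m creep '{"offset":[[0,20,0],[0,45,0],[0,65,0],[0,80,0],[0,92,0],[0,100,0],[0,100,0],[0,100,0]],"yaw":[0,0,0,0,0,0,0,0]}'
python3 - <<'E'
from h import *
to(*rp(.115),.2545,1.58)
E
```

```text
time: 11.12
ee_pos: [0.6298, 0.1308, 0.2905]
orientation: [-180.0, 0.0, 91.6]
contact_force: [0.1, -0.4, -2.0]
opening: 0.0196
grip_force: 25.0
t 11.12 offset [-0.4  0.1 36. ] yaw -0.0004
```

```bash
python3 -m creep '{"offset":[[0,0,6],[0,0,12],[0,0,18],[0,0,24],[0,0,30],[0,0,34],[0,0,36],[0,0,36],[0,0,36]],"yaw":[0,0,0,0,0,0,0,0,0]}'
```

```text
time: 11.87
ee_pos: [0.6304, 0.1306, 0.2548]
orientation: [180.0, -0.0, 91.5]
contact_force: [0.2, 1.0, -1.8]
opening: 0.0199
grip_force: 25.0
```

```bash
python3 -m creep '{"offset":[[0,0,1],[0,0,2],[0,0,2]],"yaw":[0,0,0]}'
python3 -m creep '{"offset":[[0,0,0],[0,0,0],[0,0,0],[0,0,-20],[0,0,-50],[0,0,-85],[20,-25,-110],[40,-55,-130],[60,-90,-150],[80,-125,-165],[90,-160,-167],[90,-185,-167]],"yaw":[0,0,0,0,0,0,0,0,0.027,0.027,0.027,0.027]}' 0.45
python3 -m creep '{"offset":[[0,0,0],[0,0,0],[0,0,0]],"yaw":[0,0,0]}' 0.6
python3 - <<'E'
from h import *
im,C=snap("w6")
o,m=blocks(im,C)
for k in o: print(k)
hsv=cv2.cvtColor(im,cv2.COLOR_RGB2HSV)
v=im.copy();cv2.imwrite("pics/w6.png",v[:,:,::-1])
E
```

```text
time: 12.12
ee_pos: [0.6303, 0.1306, 0.2526]
orientation: [-180.0, -0.0, 91.5]
contact_force: [0.0, -0.2, -1.7]
opening: 0.0197
grip_force: 25.0
time: 13.12
ee_pos: [0.4402, 0.217, 0.4214]
orientation: [179.8, -0.1, 90.1]
contact_force: [0.4, 0.1, -0.1]
opening: 0.0422
grip_force: 0.0
time: 13.37
ee_pos: [0.4434, 0.2155, 0.4198]
orientation: [180.0, -0.0, 90.0]
contact_force: [0.7, 0.4, -0.0]
opening: 0.0556
grip_force: 0.0
([322.7, 127.3], np.int32(701), [0.4456, 0.2688], [36.7, 18.4], 87.5)
([509.9, 273.1], np.int32(702), [0.6542, 0.1091], [23.7, 41.9], 2.2)
([309.2, 391.5], np.int32(461), [0.4301, -0.0521], [26.1, 44.8], 89.9)
```

View pics/w6.png

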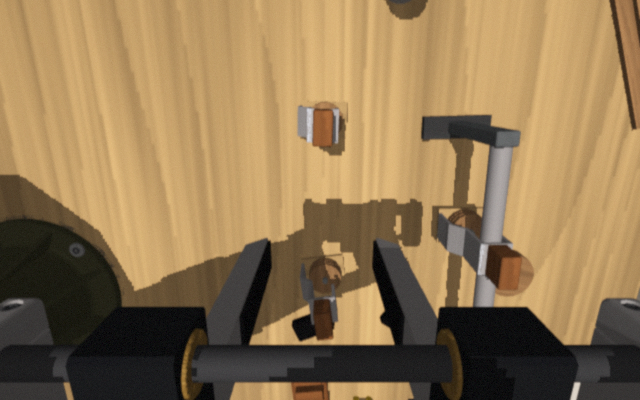

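```bash
python3 -m creep '{"offset":[[25,1,30],[50,2,65],[53,2,100],[53,2,130],[53,2,160],[53,2,182],[53,2,197],[53,2,205],[53,2,208],[53,2,208]],"yaw":[0.02,0.044,0.044,0.044,0.044,0.044,0.044,0.044,0.044,0.044]}' 0.6
python3 -m creep '{"offset":[[0,0,0],[0,0,0],[0,0,0],[0,0,0],[0,0,0],[0,0,0]],"yaw":[0,0,0,0,0,0]}' 0 25
python3 - <<'E'
from h import *
to(*rp(.18,-.10),.291,1.58)
E
```

```text
time: 14.25
ee_pos: [0.4454, 0.2685, 0.2113]
orientation: [-180.0, 0.0, 87.4]
contact_force: [0.3, -0.5, -0.2]
opening: 0.0562
grip_force: 0.0
time: 14.75
ee_pos: [0.4449, 0.2686, 0.2119]
orientation: [180.0, -0.0, 87.5]
contact_force: [-2.0, 0.0, -0.8]
opening: 0.0201
grip_force: 16.2
t 14.75 offset [-72.2  86.5 -79.1] yaw -0.0716
```

```bash
python3 -m creep '{"offset":[[0,0,-20],[0,0,-45],[0,0,-70],[-10,10,-79],[-30,30,-79],[-50,55,-79],[-65,75,-79],[-72,86,-79],[-72,86,-79],[-72,86,-79],[-72,86,-79]],"yaw":[0,0,0,0,-0.03,-0.05,-0.072,-0.072,-0.072,-0.072,-0.072]}'
python3 - <<'E'
from h import *
to(*rp(.18),.291,1.58)
E
```

```text
time: 15.67
ee_pos: [0.527, 0.1936, 0.2905]
orientation: [-180.0, -0.0, 91.6]
contact_force: [0.2, -0.5, -1.6]
opening: 0.02
grip_force: 25.0
t 15.67 offset [ -1.  101.2  -0.5] yaw 0.0006
```

```bash
python3 -m creep '{"offset":[[0,20,0],[0,45,0],[0,65,0],[0,80,0],[0,92,0],[0,101,0],[0,101,0],[0,101,0]],"yaw":[0,0,0,0,0,0,0,0]}'
python3 -m creep '{"offset":[[0,0,6],[0,0,12],[0,0,18],[0,0,24],[0,0,30],[0,0,34],[0,0,37],[0,0,38],[0,0,38],[0,0,38]],"yaw":[0,0,0,0,0,0,0,0,0,0]}'
```

```text
time: 16.33
ee_pos: [0.628, 0.1966, 0.2903]
orientation: [-180.0, 0.0, 91.6]
contact_force: [-0.0, 0.5, -2.7]
opening: 0.0198
grip_force: 25.0
time: 17.17
ee_pos: [0.6287, 0.1957, 0.2528]
orientation: [180.0, -0.0, 91.6]
contact_force: [-1.0, -1.0, -0.3]
opening: 0.0203
grip_force: 25.0
```

```bash
python3 -m creep '{"offset":[[0,0,0],[0,0,0],[0,0,0],[0,0,-20],[0,0,-50],[0,0,-85],[-20,-20,-110],[-45,-45,-130],[-70,-70,-150],[-95,-95,-165],[-120,-120,-167],[-145,-145,-167]],"yaw":[0,0,0,0,0,0,0,0,0.027,0.027,0.027,0.027]}' 0.45
python3 -m creep '{"offset":[[-25,-20,0],[-50,-38,0],[-50,-38,0],[-50,-38,0]],"yaw":[0,0,0,0]}' 0.6
python3 - <<'E'
from h import *
im,C=snap("w7")
hsv=cv2.cvtColor(im,cv2.COLOR_RGB2HSV)
o,m=blocks(im,C)
for k in o: print(k)
v=im.copy();cv2.imwrite("pics/w7.png",v[:,:,::-1])
E
```

```text
time: 18.17
ee_pos: [0.4864, 0.0458, 0.4209]
orientation: [179.8, 0.0, 90.1]
contact_force: [0.5, -0.8, 0.2]
opening: 0.0417
grip_force: 0.0
time: 18.5
ee_pos: [0.4493, -0.0041, 0.4204]
orientation: [179.9, 0.0, 89.9]
contact_force: [-0.7, -0.2, -0.2]
opening: 0.0565
grip_force: 0.0
([541.5, 29.8], np.int32(1109), [0.6525, 0.1371], [21.8, 39.8], 1.7)
([317.0, 136.7], np.int32(693), [0.4464, 0.0407], [18.6, 36.8], 7.6)
([308.3, 306.1], np.int32(1370), [0.4359, -0.1558], [43.9, 97.3], 5.1)
```

View pics/w7.png

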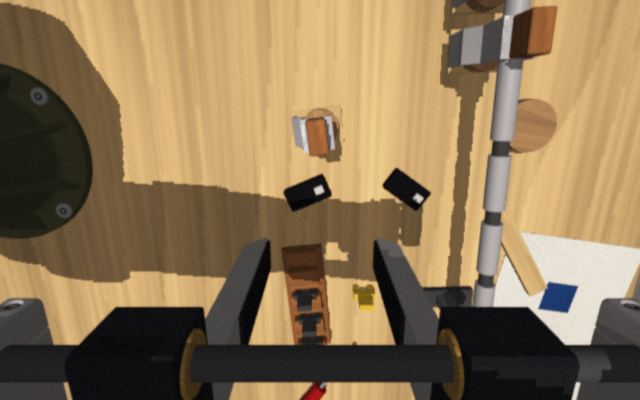

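```bash
python3 -m creep '{"offset":[[25,-1,30],[45,-3,65],[45,-3,100],[45,-3,130],[45,-3,160],[45,-3,182],[45,-3,197],[45,-3,205],[45,-3,208],[45,-3,208]],"yaw":[-0.07,-0.133,-0.133,-0.133,-0.133,-0.133,-0.133,-0.133,-0.133,-0.133]}' 0.6
python3 -m creep '{"offset":[[0,0,0],[0,0,0],[0,0,0],[0,0,0],[0,0,0],[0,0,0],[0,0,0]],"yaw":[0,0,0,0,0,0,0]}' 0 25
python3 - <<'E'
from h import *
to(*rp(.05,-.10),.291,1.58)
E
```

```text
time: 19.38
ee_pos: [0.447, 0.0421, 0.2115]
orientation: [-180.0, -0.0, 97.7]
contact_force: [0.6, 0.1, 1.2]
opening: 0.0563
grip_force: 0.0
time: 19.97
ee_pos: [0.4467, 0.0416, 0.2116]
orientation: [-180.0, -0.0, 97.7]
contact_force: [-0.7, 1.2, 0.4]
opening: 0.0199
grip_force: 25.0
t 19.97 offset [  9.5  87.2 -79.4] yaw 0.1064
```

```bash
python3 -m creep '{"offset":[[0,0,-20],[0,0,-45],[0,0,-70],[2,10,-79],[4,30,-79],[6,55,-79],[8,75,-79],[9,87,-79],[9,87,-79],[9,87,-79],[9,87,-79]],"yaw":[0,0,0,0,0.04,0.08,0.106,0.106,0.106,0.106,0.106]}'
python3 - <<'E'
from h import *
to(*rp(.05),.291,1.58)
E
```

```text
time: 20.88
ee_pos: [0.5311, 0.0621, 0.2903]
orientation: [-179.9, 0.0, 91.6]
contact_force: [-0.4, -1.0, -2.9]
opening: 0.02
grip_force: 25.0
t 20.88 offset [  0.6 100.7  -0.7] yaw 0.0006
```

```bash
python3 -m creep '{"offset":[[0,20,0],[0,45,0],[0,65,0],[0,80,0],[0,92,0],[0,100.5,0],[0,100.5,0],[0,100.5,0]],"yaw":[0,0,0,0,0,0,0,0]}'
python3 -m creep '{"offset":[[0,0,6],[0,0,12],[0,0,18],[0,0,24],[0,0,30],[0,0,34],[0,0,37],[0,0,38],[0,0,38],[0,0,38]],"yaw":[0,0,0,0,0,0,0,0,0,0]}'
python3 -m creep '{"offset":[[0,0,0],[0,0,0],[0,0,0],[0,0,-20],[0,0,-50],[0,0,-75],[0,0,-75],[0,0,-75],[0,0,-75],[0,0,-75],[0,0,-75],[0,0,-75]],"yaw":[0,0,0,0,0,0,0,0,0,0,0,0]}' 0.45
python3 - <<'E'
from h import *
for n in("scene","side"):
    im=ctrl.get_image(n);print(n)
    cr=im[130:330,220:480] if n=="scene" else im[80:280,200:460]
    cv2.imwrite(f"pics/{n}1.png",cv2.resize(cr,None,fx=3,fy=3,interpolation=cv2.INTER_CUBIC)[:,:,::-1])
    if n=="scene": a=cr
b=np.hstack([a,cr]);cv2.imwrite("pics/both1.png",cv2.resize(b,None,fx=1.5,fy=1.5)[:,:,::-1])
E
```

```text
time: 21.55
ee_pos: [0.6317, 0.0649, 0.2905]
orientation: [-180.0, 0.0, 91.6]
contact_force: [0.1, -0.5, -2.4]
opening: 0.02
grip_force: 25.0
time: 22.38
ee_pos: [0.6323, 0.065, 0.2528]
orientation: [180.0, -0.0, 91.6]
contact_force: [0.5, 0.3, -2.4]
opening: 0.02
grip_force: 25.0
time: 23.38
ee_pos: [0.6322, 0.065, 0.3268]
orientation: [-179.9, 0.0, 91.6]
contact_force: [-0.7, 0.4, 0.3]
opening: 0.0424
grip_force: 0.0
scene
side
```

View pics/both1.png

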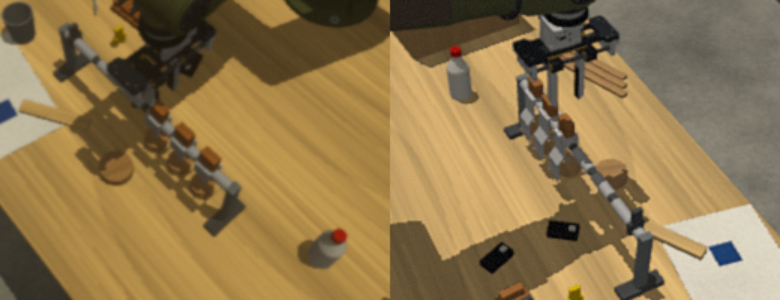

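```bash
python3 -m creep '{"offset":[[0,0,30],[0,0,55],[0,0,70],[0,0,74],[0,0,74]],"yaw":[0,0,0,0,0]}' 0.45
python3 -m creep '{"offset":[[0,0,0],[0,0,0],[0,0,0],[0,0,0],[0,0,-1],[0,0,-1]],"yaw":[0,0,0,0,0,0]}' 0 15
python3 -m creep '{"offset":[[-10,0,0],[-30,0,0],[-55,0,0],[-80,0,0],[-105,0,0],[-130,0,0],[-155,0,0],[-180,0,0],[-200,0,0],[-213,0,0],[-220,0,0],[-222,0,0]],"yaw":[0,0,0,0,0,0,0,0,0,0,0,0]}'
python3 -m creep '{"offset":[[0,0,0],[0,0,1],[0,0,1]],"yaw":[0,0,0]}'
```

```text
time: 23.9
ee_pos: [0.6321, 0.065, 0.2527]
orientation: [-179.9, 0.0, 91.6]
contact_force: [-0.6, 0.7, 1.7]
opening: 0.0423
grip_force: 0.0
time: 24.4
ee_pos: [0.6322, 0.065, 0.2548]
orientation: [180.0, -0.0, 91.6]
contact_force: [-0.7, 0.2, -1.1]
opening: 0.0202
grip_force: 15.0
time: 25.4
ee_pos: [0.6383, -0.1579, 0.2546]
orientation: [-180.0, -0.0, 91.5]
contact_force: [-1.2, 0.9, 1.2]
opening: 0.02
grip_force: 15.0
time: 25.65
ee_pos: [0.6385, -0.1564, 0.2545]
orientation: [180.0, 0.1, 91.7]
contact_force: [-3.1, -3.0, 4.8]
opening: 0.0195
grip_force: 15.0
```

```bash
python3 -m creep '{"offset":[[0,0,0],[0,0,0],[0,0,0],[0,0,-20],[0,0,-50],[20,0,-75],[55,0,-75],[90,0,-75],[125,0,-75],[160,0,-75],[195,0,-75],[230,0,-75]],"yaw":[0,0,0,0,0,0,0,0,0,0,0,0]}' 0.45
python3 -m creep '{"offset":[[30,0,0],[57,0,0],[57,0,20],[57,0,50],[57,0,68],[57,0,74],[57,0,74]],"yaw":[0,0,0,0,0,0,0]}'
python3 - <<'E'
from h import *
to(*rp(.115),.2527,1.58);to(*rp(-.099),.2527,1.58)
E
```

```text
time: 26.65
ee_pos: [0.6316, 0.0751, 0.3287]
orientation: [-180.0, -0.0, 91.6]
contact_force: [1.1, -0.7, 0.2]
opening: 0.0421
grip_force: 0.0
time: 27.23
ee_pos: [0.6301, 0.1302, 0.2532]
orientation: [-179.9, 0.0, 91.6]
contact_force: [0.3, 0.2, 0.1]
opening: 0.0421
grip_force: 0.0
t 27.23 offset [ 0.2 -0.1  0.5] yaw 0.0007
t 27.23 offset [-213.8   -0.3    0.5] yaw 0.0007
```

```bash
python3 -m creep '{"offset":[[0,0,0],[0,0,0],[0,0,0],[0,0,0],[0,0,-1],[0,0,-1]],"yaw":[0,0,0,0,0,0]}' 0 15
python3 -m creep '{"offset":[[-10,0,0],[-30,0,0],[-55,0,0],[-80,0,0],[-105,0,0],[-130,0,0],[-155,0,0],[-180,0,0],[-200,0,0],[-210,0,0],[-214,0,0],[-214,0,0]],"yaw":[0,0,0,0,0,0,0,0,0,0,0,0]}'
python3 -m creep '{"offset":[[0,0,0],[0,0,0],[0,0,0],[0,0,-20],[0,0,-50],[20,0,-75],[55,0,-75],[90,0,-75],[125,0,-75],[160,0,-75],[195,0,-75],[230,0,-75]],"yaw":[0,0,0,0,0,0,0,0,0,0,0,0]}' 0.45
python3 -m creep '{"offset":[[30,0,0],[49,0,0],[49,0,20],[49,0,50],[49,0,68],[49,0,74],[49,0,74]],"yaw":[0,0,0,0,0,0,0]}'
python3 - <<'E'
from h import *
to(*rp(.18),.2527,1.58);to(*rp(-.025),.2527,1.58)
E
```

```text
time: 27.73
ee_pos: [0.6304, 0.13, 0.256]
orientation: [180.0, -0.0, 91.6]
contact_force: [0.4, 0.4, -2.9]
opening: 0.0196
grip_force: 15.0
time: 28.73
ee_pos: [0.6364, -0.0846, 0.2558]
orientation: [180.0, 0.0, 91.6]
contact_force: [-0.4, -2.1, 2.0]
opening: 0.0201
grip_force: 15.0
time: 29.73
ee_pos: [0.6294, 0.1484, 0.3307]
orientation: [180.0, 0.0, 91.7]
contact_force: [1.0, -0.3, -0.3]
opening: 0.0422
grip_force: 0.0
time: 30.32
ee_pos: [0.6282, 0.1954, 0.2553]
orientation: [-179.9, 0.0, 91.6]
contact_force: [-0.0, -0.1, -0.3]
opening: 0.0427
grip_force: 0.0
t 30.32 offset [ 0.1 -0.   2.6] yaw 0.001
t 30.32 offset [-2.049e+02 -2.000e-01  2.600e+00] yaw 0.001
```

```bash
python3 -m creep '{"offset":[[0,0,2],[0,0,2],[0,0,2],[0,0,2],[0,0,1],[0,0,1]],"yaw":[0,0,0,0,0,0]}' 0 15
python3 -m creep '{"offset":[[-10,0,0],[-30,0,0],[-55,0,0],[-80,0,0],[-105,0,0],[-130,0,0],[-155,0,0],[-180,0,0],[-195,0,0],[-202,0,0],[-205,0,0],[-205,0,0]],"yaw":[0,0,0,0,0,0,0,0,0,0,0,0]}'
python3 -m creep '{"offset":[[0,0,0],[0,0,0],[0,0,0],[0,0,-20],[0,0,-50],[0,0,-85],[-20,0,-115],[-40,0,-145],[-70,0,-165],[-80,0,-165],[-80,0,-165],[-80,0,-165]],"yaw":[0,0,0,0,0,0,0,0,0,0,0,0]}' 0.45
python3 - <<'E'
from h import *
im,C=snap("w8");cv2.imwrite("pics/w8.png",im[:,:,::-1])
for k in blocks(im,C,.186)[0]: print(k)
for y in(-.173,-.099,-.025): print(rp(y))
to(.4283,-.2028,.142,5.25)
E
```

```text
time: 30.82
ee_pos: [0.6286, 0.1949, 0.256]
orientation: [180.0, -0.0, 91.6]
contact_force: [-0.6, 0.2, -1.5]
opening: 0.0203
grip_force: 15.0
time: 31.82
ee_pos: [0.6344, -0.01, 0.2558]
orientation: [180.0, 0.0, 91.6]
contact_force: [0.4, -0.7, -0.6]
opening: 0.0201
grip_force: 15.0
time: 32.82
ee_pos: [0.6366, -0.0894, 0.4191]
orientation: [-179.9, -0.0, 91.6]
contact_force: [-0.3, -0.2, -0.5]
opening: 0.042
grip_force: 0.0
([321.5, 100.4], np.int32(917), [0.6344, -0.0091], [18.2, 34.4], 1.7)
([321.3, 184.2], np.int32(791), [0.6361, -0.0826], [18.5, 35.6], 1.7)
([168.6, 256.4], np.int32(128), [0.4927, -0.1588], [20.1, 9.5], 1.7)
([200.9, 274.6], np.int32(215), [0.52, -0.1776], [7.3, 40.7], 4.9)
([182.7, 278.0], np.int32(351), [0.4997, -0.1803], [30.8, 19.0], 11.5)
([192.0, 296.7], np.int32(84), [0.51, -0.2031], [17.4, 8.2], 34.0)
[ 0.63787008 -0.15743423]
[ 0.6358297  -0.08346236]
[ 0.63378932 -0.0094905 ]
t 32.87 offset [-107.9 -211.5  276.9] yaw -0.0631
```

View pics/w8.png

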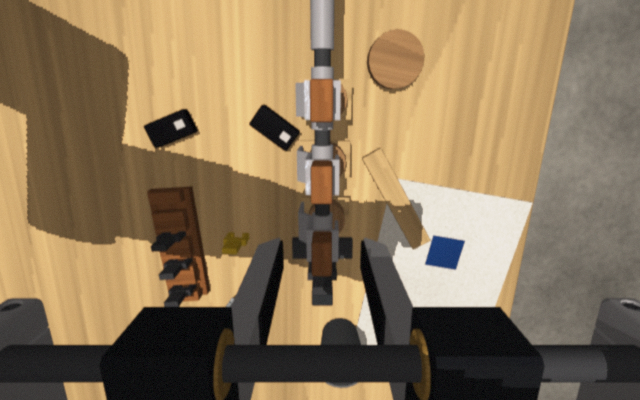

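```bash
python3 -m creep '{"offset":[[-18,-35,0],[-36,-70,0],[-54,-105,0],[-72,-140,20],[-90,-175,50],[-105,-205,85],[-108,-212,120],[-108,-212,155],[-108,-212,190],[-108,-212,220],[-108,-212,245],[-108,-212,260]],"yaw":[-0.02,-0.04,-0.063,-0.063,-0.063,-0.063,-0.063,-0.063,-0.063,-0.063,-0.063,-0.063]}' 0.5
python3 - <<'E'
from h import *
to(.4283,-.2028,.142,5.25)
E
```

```text
time: 33.87
ee_pos: [0.4266, -0.2019, 0.1571]
orientation: [-179.8, -0.2, 95.3]
contact_force: [-0.0, -0.3, -0.4]
opening: 0.047
grip_force: 0.0
t 33.87 offset [-1.1  1.6 15.1] yaw 0.0008
```

```bash
python3 -m creep '{"offset":[[-1,1,8],[-1,1,15],[-1,1,15],[-1,1,15]],"yaw":[0,0,0,0]}'
python3 -m creep '{"offset":[[0,0,0],[0,0,0],[0,0,0],[0,0,0],[0,0,0],[0,0,0]],"yaw":[0,0,0,0,0,0]}' 0 40
python3 -m creep '{"offset":[[0,0,-20],[0,0,-55],[0,0,-95],[0,0,-130],[10,35,-165],[25,75,-193],[35,115,-193],[45,150,-193],[55,185,-193],[63,210,-193],[63,215.5,-193],[63,215.5,-193]],"yaw":[0,0,0,0,0.02,0.04,0.064,0.064,0.064,0.064,0.064,0.064]}'
python3 - <<'E'
from h import *
to(*rp(-.136),.30,1.58)
im,C=snap("w9")
x0,y0=220,60
v=cv2.resize(im[y0:y0+240,x0:x0+210],None,fx=2.5,fy=2.5,interpolation=cv2.INTER_CUBIC)
def box(p,z,hx,hy,col):
    c,s=np.cos(Rail.yaw),np.sin(Rail.yaw)
    P=[[p[0]+c*a*hx-s*b*hy,p[1]+s*a*hx+c*b*hy,z] for a,b in((-1,-1),(1,-1),(1,1),(-1,1))]
    cv2.polylines(v,[((proj(C,P)-[x0,y0])*2.5).astype(np.int32)],True,col,1)
e=ctrl.get_obs()["ee_pos"]
box(e,e[2]-.069,.010,.0045,(255,255,0))
for g in(.012,-.062,-.136): box(rp(g),.145,.008,.008,(255,0,0))
cv2.imwrite("pics/c9.png",v[:,:,::-1])
E
```

```text
time: 34.2
ee_pos: [0.429, -0.2044, 0.146]
orientation: [180.0, 0.0, 95.2]
contact_force: [-0.4, 0.4, 0.9]
opening: 0.047
grip_force: 0.0
time: 34.7
ee_pos: [0.4288, -0.2048, 0.1459]
orientation: [180.0, 0.0, 95.2]
contact_force: [0.0, 0.1, 3.1]
opening: 0.0197
grip_force: 40.0
time: 35.7
ee_pos: [0.6386, -0.1216, 0.3372]
orientation: [-179.9, -0.0, 91.6]
contact_force: [-0.2, 0.6, 0.5]
opening: 0.0196
grip_force: 40.0
t 35.7 offset [ 1.2 -1.7 37.2] yaw 0.001
```

View pics/c9.png

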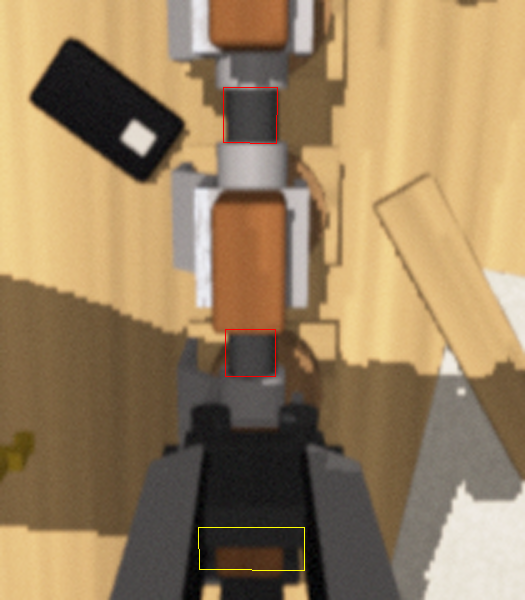

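```bash
python3 -m creep '{"offset":[[-0.6,-1.7,10],[-0.6,-1.7,30],[-0.6,-1.7,50],[-0.6,-1.7,60],[-0.6,-1.7,65],[-0.6,-1.7,69],[-0.6,-1.7,72],[-0.6,-1.7,75],[-0.6,-1.7,77],[-0.6,-1.7,79],[-0.6,-1.7,80],[-0.6,-1.7,80]],"yaw":[0,0,0,0,0,0,0,0,0,0,0,0]}'
python3 - <<'E'
from h import *
to(*rp(-.1378),.258,1.58)
E
```

```text
time: 36.75
ee_pos: [0.636, -0.1233, 0.2593]
orientation: [179.9, 0.0, 91.5]
contact_force: [4.5, -0.5, -0.0]
opening: 0.0198
grip_force: 40.0
t 36.75 offset [1.1 0.9 1.3] yaw -0.001
```

```bash
python3 -m creep '{"offset":[[0,0.5,1],[0,1,2],[0,1,3],[0,1,4],[0,1,4]],"yaw":[0,0,0,0,0]}'
```

```text
time: 37.17
ee_pos: [0.6369, -0.1231, 0.2571]
orientation: [179.9, 0.0, 91.5]
contact_force: [-5.5, 1.7, 19.4]
opening: 0.0199
grip_force: 40.0
```

```bash
python3 -m creep '{"offset":[[0,0,-1],[0,0,-1],[0,0,-1],[0,0,-25],[0,0,-60],[0,0,-90],[-20,-35,-90],[-40,-70,-90],[-60,-105,-80],[-80,-140,-60],[-100,-175,-30],[-112,-200,0]],"yaw":[0,0,0,0,0,0,-0.02,-0.04,-0.064,-0.064,-0.064,-0.064]}' 0.5
python3 -m creep '{"offset":[[-4,-8,30],[-4,-8,60],[-4,-8,80],[-4,-8,90],[-4,-8,90]],"yaw":[0,0,0,0,0]}'
python3 - <<'E'
from h import *
to(.4322,-.2446,.142,5.25)
E
```

```text
time: 38.17
ee_pos: [0.445, -0.2376, 0.2621]
orientation: [179.9, 0.1, 95.2]
contact_force: [1.3, -1.4, -1.2]
opening: 0.0466
grip_force: 0.0
time: 38.58
ee_pos: [0.4386, -0.241, 0.1703]
orientation: [-179.8, -0.1, 95.2]
contact_force: [0.9, -0.5, -0.0]
opening: 0.0469
grip_force: 0.0
t 38.58 offset [-3.  -6.7 28.3] yaw -0.0007
```

```bash
python3 -m creep '{"offset":[[-3,-7,12],[-3,-7,22],[-3,-7,28],[-3,-7,28],[-3,-7,28]],"yaw":[0,0,0,0,0]}'
python3 -m creep '{"offset":[[0,0,0],[0,0,0],[0,0,0],[0,0,0],[0,0,0],[0,0,0]],"yaw":[0,0,0,0,0,0]}' 0 40
python3 -m creep '{"offset":[[0,0,-20],[0,0,-55],[0,0,-95],[0,0,-130],[15,20,-165],[40,50,-193],[65,80,-193],[90,110,-193],[115,140,-193],[140,170,-193],[165,200,-193],[179,220,-193]],"yaw":[0,0,0,0,0.02,0.04,0.064,0.064,0.064,0.064,0.064,0.064]}'
python3 -m creep '{"offset":[[0,0,0],[0,0,0],[0,0,0]],"yaw":[0,0,0]}'
python3 - <<'E'
from h import *
to(*rp(-.062),.30,1.58)
E
```

```text
time: 39.0
ee_pos: [0.4329, -0.245, 0.1446]
orientation: [180.0, 0.0, 95.2]
contact_force: [-0.6, -1.8, -0.2]
opening: 0.0468
grip_force: 0.0
time: 39.5
ee_pos: [0.4326, -0.2451, 0.1444]
orientation: [180.0, 0.0, 95.2]
contact_force: [-0.3, 0.5, 0.1]
opening: 0.0196
grip_force: 40.0
time: 40.5
ee_pos: [0.6369, -0.0437, 0.3368]
orientation: [-180.0, -0.0, 91.7]
contact_force: [-0.3, -0.7, -1.0]
opening: 0.0196
grip_force: 40.0
time: 40.75
ee_pos: [0.635, -0.0472, 0.337]
orientation: [-180.0, 0.0, 91.5]
contact_force: [0.0, -0.3, -1.1]
opening: 0.0194
grip_force: 40.0
t 40.75 offset [ 0.8 -0.2 37. ] yaw -0.0008
```

```bash
python3 -m creep '{"offset":[[0.3,0,10],[0.3,0,30],[0.3,0,50],[0.3,0,61],[0.3,0,66],[0.3,0,70],[0.3,0,73],[0.3,0,76],[0.3,0,78],[0.3,0,80],[0.3,0,82],[0.3,0,82]],"yaw":[0,0,0,0,0,0,0,0,0,0,0,0]}'
python3 -m creep '{"offset":[[0,0,1],[0,0,2],[0,0,2]],"yaw":[0,0,0]}'
```

```text
time: 41.75
ee_pos: [0.6354, -0.0467, 0.2558]
orientation: [180.0, 0.0, 91.5]
contact_force: [-1.4, 0.3, 3.4]
opening: 0.0197
grip_force: 40.0
time: 42.0
ee_pos: [0.6354, -0.0467, 0.2556]
orientation: [179.9, 0.0, 91.5]
contact_force: [-7.4, -0.9, 17.4]
opening: 0.0192
grip_force: 40.0
```

```bash
python3 -m creep '{"offset":[[0,0,-1],[0,0,-1],[0,0,-1],[0,0,-25],[0,0,-60],[0,0,-90],[-25,-25,-90],[-50,-50,-90],[-75,-75,-90],[-105,-100,-90],[-130,-125,-90],[-155,-150,-90]],"yaw":[0,0,0,0,0,0,-0.02,-0.04,-0.064,-0.064,-0.064,-0.064]}' 0.5
python3 -m creep '{"offset":[[-25,-22,0],[-50,-45,0],[-75,-60,0],[-83,-63,30],[-83,-63,65],[-83,-63,100],[-83,-63,130],[-83,-63,155],[-83,-63,170],[-83,-63,175],[-83,-63,175]],"yaw":[0,0,0,0,0,0,0,0,0,0,0]}'
python3 - <<'E'
from h import *
to(.436,-.2864,.142,5.25)
E
```

```text
time: 43.0
ee_pos: [0.4882, -0.2065, 0.343]
orientation: [-180.0, -0.0, 95.2]
contact_force: [0.1, -0.2, -0.5]
opening: 0.0468
grip_force: 0.0
time: 43.92
ee_pos: [0.4342, -0.2937, 0.1673]
orientation: [-179.9, -0.1, 95.2]
contact_force: [-0.4, -0.4, -0.1]
opening: 0.0474
grip_force: 0.0
t 43.92 offset [ 7.1  2.5 25.3] yaw -0.0007
```

```bash
python3 -m creep '{"offset":[[7,2.5,8],[7,2.5,18],[7,2.5,25],[7,2.5,25],[7,2.5,25]],"yaw":[0,0,0,0,0]}'
python3 -m creep '{"offset":[[0,0,0],[0,0,0],[0,0,0],[0,0,0],[0,0,0],[0,0,0]],"yaw":[0,0,0,0,0,0]}' 0 40
python3 -m creep '{"offset":[[0,0,-20],[0,0,-55],[0,0,-95],[0,0,-130],[20,15,-165],[45,35,-193],[75,55,-193],[105,80,-193],[135,102,-193],[165,125,-193],[195,148,-193],[225,170,-193]],"yaw":[0,0,0,0,0.02,0.04,0.064,0.064,0.064,0.064,0.064,0.064]}'
python3 - <<'E'
from h import *
to(*rp(.012),.336,1.58)
E
```

```text
time: 44.33
ee_pos: [0.4363, -0.2866, 0.1431]
orientation: [-180.0, -0.0, 95.2]
contact_force: [0.1, -0.5, 0.8]
opening: 0.047
grip_force: 0.0
time: 44.83
ee_pos: [0.4363, -0.2867, 0.1435]
orientation: [180.0, 0.0, 95.2]
contact_force: [-0.8, 0.5, 2.1]
opening: 0.0197
grip_force: 40.0
time: 45.83
ee_pos: [0.5858, -0.0453, 0.3362]
orientation: [-180.0, -0.0, 91.5]
contact_force: [0.7, -0.8, 0.1]
opening: 0.0194
grip_force: 40.0
t 45.83 offset [71.5 48.9  0.2] yaw -0.0005
```

```bash
python3 -m creep '{"offset":[[25,17,0],[50,34,0],[67,47,0],[71.5,49,0],[71.5,49,0],[71.5,49,0]],"yaw":[0,0,0,0,0,0]}'
python3 - <<'E'
from h import *
to(*rp(.012),.2555,1.58)
im,C=snap("w10")
x0,y0=220,60
v=cv2.resize(im[y0:y0+240,x0:x0+210],None,fx=2.5,fy=2.5,interpolation=cv2.INTER_CUBIC)
def box(p,z,hx,hy,col):
    c,s=np.cos(Rail.yaw),np.sin(Rail.yaw)
    P=[[p[0]+c*a*hx-s*b*hy,p[1]+s*a*hx+c*b*hy,z] for a,b in((-1,-1),(1,-1),(1,1),(-1,1))]
    cv2.polylines(v,[((proj(C,P)-[x0,y0])*2.5).astype(np.int32)],True,col,1)
e=ctrl.get_obs()["ee_pos"]
box(e,e[2]-.0705,.010,.0045,(255,255,0));box(rp(.012),.145,.008,.008,(255,0,0))
cv2.imwrite("pics/c10.png",v[:,:,::-1])
E
```

```text
time: 46.33
ee_pos: [0.6319, 0.0252, 0.3361]
orientation: [-180.0, 0.0, 91.5]
contact_force: [-0.4, -0.3, 0.5]
opening: 0.0197
grip_force: 40.0
t 46.33 offset [ 2.3  1.  80.6] yaw -0.0005
```

View pics/c10.png

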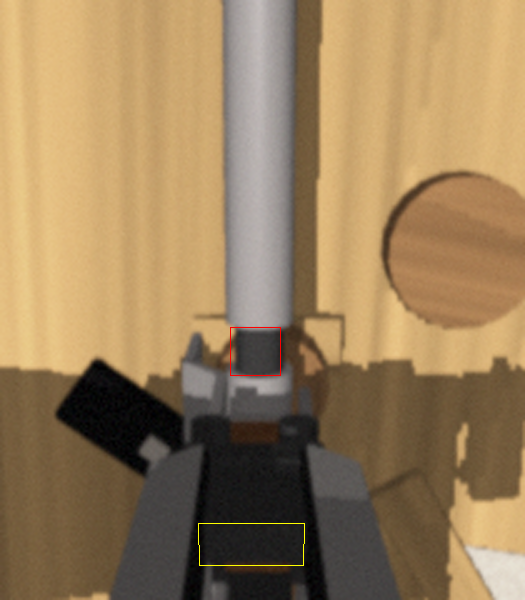

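```bash
python3 -m creep '{"offset":[[2.3,1,10],[2.3,1,30],[2.3,1,50],[2.3,1,61],[2.3,1,66],[2.3,1,70],[2.3,1,73],[2.3,1,76],[2.3,1,78],[2.3,1,80],[2.3,1,82],[2.3,1,82]],"yaw":[0,0,0,0,0,0,0,0,0,0,0,0]}'
python3 -m creep '{"offset":[[0,0,1],[0,0,2],[0,0,2]],"yaw":[0,0,0]}'
```

```text
time: 47.38
ee_pos: [0.6332, 0.0278, 0.2549]
orientation: [179.9, 0.0, 91.5]
contact_force: [-0.9, -1.3, 3.7]
opening: 0.0196
grip_force: 40.0
time: 47.63
ee_pos: [0.6332, 0.0278, 0.2547]
orientation: [179.9, 0.0, 91.5]
contact_force: [-7.5, -0.6, 18.0]
opening: 0.0196
grip_force: 40.0
```

Seated. Release, retreat and check.

```bash
python3 -m creep '{"offset":[[0,0,-1],[0,0,-1],[0,0,-1],[0,0,-25],[0,0,-60],[0,0,-95],[-20,-10,-125],[-40,-20,-155],[-60,-30,-165],[-90,-40,-165],[-105,-40,-165],[-105,-40,-165]],"yaw":[0,0,0,0,0,0,0,0,0,0,0,0]}' 0.5
python3 -m creep '{"offset":[[0,0,0],[0,0,0],[0,0,0],[0,0,0],[0,0,0],[0,0,0],[0,0,0],[0,0,0]],"yaw":[0,0,0,0,0,0,0,0]}'
python3 - <<'E'
from h import *
im,C=snap("w11");s=ctrl.get_image("side")
a=cv2.resize(im[0:330,180:420],None,fx=1.7,fy=1.7,interpolation=cv2.INTER_CUBIC)
b=cv2.resize(s[140:290,260:400],None,fx=2.7,fy=2.7,interpolation=cv2.INTER_CUBIC)
o=np.zeros((561,790,3),np.uint8);o[:a.shape[0],:a.shape[1]]=a;w=min(b.shape[1],790-a.shape[1]);o[:b.shape[0],a.shape[1]:a.shape[1]+w]=b[:,:w]
cv2.imwrite("pics/end.png",o[:,:,::-1])
for y in(.012,-.062,-.136,-.21): print((proj(C,[*rp(y),.185])-[180,0])*1.7)
E
```

```text
time: 48.63
ee_pos: [0.5958, -0.0807, 0.4169]
orientation: [-180.0, 0.0, 91.4]
contact_force: [0.5, 0.5, -0.3]
opening: 0.0468
grip_force: 0.0
time: 49.3
ee_pos: [0.596, -0.0779, 0.4173]
orientation: [-180.0, -0.0, 91.6]
contact_force: [0.2, -0.0, 0.1]
opening: 0.0468
grip_force: 0.0
[[320.42170495 117.68851362]]
[[315.10724633 268.22399961]]
[[310.45580158 399.97918803]]
[[306.35058268 516.26217496]]
```

View pics/end.png

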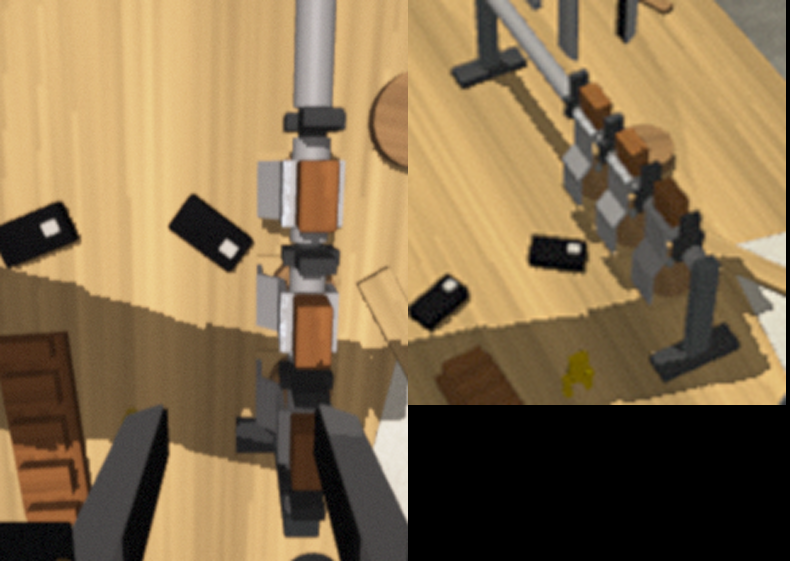

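```bash
python3 -c "
from rig import ctrl
print(ctrl.sign_off())"
```

```text
the job is handed in; nothing more can be done
None
```

I handed the job in at about 49 s: the stop clip is in groove 0, and all three carriers hang in their own bays, each locked by a clip that the final press (17–25 N) and the last pictures indicate is fully home.

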